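# Reseat the filter cassette in the bench fume extractor

## Task

Put the filter cassette back into the fume extractor: pick it up by its grip, slide it frame first under the hood as far as the rear stop, and feel for the seat, which cannot be seen, by sweeping the cassette sideways until it drops in. It must end fully home and flat in the seat, let go and at rest; do not force it, and leave the spray can and the round tin beside the extractor where they stand.

Things in the scene. Friction and masses are not known exactly. Their poses are not given: they have to be found in the camera images.
- cassette: Loose filter cassette, 163 mm long, 0.10 to 0.21 kg. Frame: metal-edged white pleated panel, 70 (x) x 100 (y) x 30 mm high; origin at the centre of its flat underside, z up. A flat metal tongue, 50 mm wide, runs from the frame to x = -128 mm, 15 to 23 mm above the frame's underside, and carries the grip. Dry sliding friction on the deck: up to 1.2 times the press.
- grip (a point): Centre of the cassette's black upright grip, axes as the cassette's: 113 mm towards -x from the cassette's origin and 50 mm above its underside. The grip is 30 mm along x and 16 mm thick along y (take it across this), and rises from the tongue (23 mm above the underside) to 68 mm.
- extractor: Fixed grey bench fume extractor, 200 deep (x) x 270 wide (y) x 126 mm high. Origin at the centre of its underside, +x from its open front to its back, z up. A level deck lies 60 mm up: an open apron from x = -100 to -30 mm (9 mm upstands only at y = +-131 mm), then under the hood. A 60 mm spigot sticks out 30 mm on the right (-y).
- mouth (a point): Middle of the mouth, on the deck under the hood's front edge; axes as the extractor's. The mouth is 42 mm high and 200 mm wide (y from -100 to +100 mm); upright side walls continue at that width to the rear stop, 110 mm behind. The frame goes in here first, tongue towards -x. The hood's top is 66 mm above the deck.
- rear_stop (a point): Foot of the upright rear stop, at deck height, middle of the bay; axes as the extractor's. Against the stop, hidden, lies the seat: a square-edged recess in the deck, 73 mm along x (x = -73 to 0 here), 104 mm along y, 14 mm deep, for the frame. Its place across the bay differs: its centre is anywhere from y = -30 to +30 mm. The frame first slides on the deck, then drops 14 mm.
- spray_can: Bystander: upright small spray can with a black cap, 53 mm in diameter, 152 mm high, to the right of the extractor. Origin at the centre of its underside.
- flux_tin: Bystander: round open grey tin, 74 mm in diameter, 75 mm high, front right. Origin at the centre of its underside.

How it is judged:
By the outcome, as a careful person would: the job done as asked, in the order asked, and still so for the second after the job is handed in, with the robot touching nothing.
It also fails if it takes over 72 s, if anything falls off the work surface, if the arm or the gripper's body presses on something with over 40 N, if the wrist force passes 120 N, or if a joint passes its speed limit or range.

## Robot

A 7-joint arm with a two-finger parallel gripper is mounted at the origin on a cart in front of the work surface, level with it; the furniture and walls round the work are solid. World frame = base frame: x ahead of the robot, y to its left, z up, the work surface at z = 0. Lengths are in m, angles in rad, forces in N, time in s.
With the tool pointing down it reaches from about 0.425 to 0.925 m from the base axis. Payload 6.8 kg.
Tool frame: the origin (TCP) lies midway between the tips of the shut fingers; the grasp point (between the pads) lies 19 mm behind it; z points along the fingers, y is the line along which they close (so a half turn about z gives the same grasp; the last joint's range is limited). The gripper opens to 85 mm and grips with 20 to 120 N. Pads are 22 mm wide; open, the fingers measure 114 mm over their backs; the gripper's body (76 mm by 85 mm) begins 54 mm behind the grasp point. The pads swing forward as they close: fully open they stand 13 mm farther back than shut.
Start: joints at [1.135, 0.477, 0.022, 1.555, -0.011, 1.109, -0.083], TCP at [0.217, -0.639, 0.231] pointing down, gripper open.
Joint ranges: [-2.96, 2.96], [-0.34, 2.1], [-1.41, 1.46], [0.24, 2.44], [-1.37, 4.51], [0.17, 1.92], [-2.96, 2.96]. Speed limits (rad/s): [2.39, 2.39, 3.14, 3.14, 3.14, 3.14, 3.14].

## Interface

Orientations are given as a rotation vector (axis times angle).
In Python, from bench import r gives the robot as it stands. The module is installed in compiled form; this text tells all that it offers.
- The arm moves only by the tool apply_moves, never from a script. Its argument "rows" is a list of rows, each a list of 6 numbers: the shift along the tool's x, y, z scaled (see below), then the turn, a rotation vector about the tool's x, y, z scaled (see below). A call has 1 to 5 rows; each row is the pose to reach, as a shift and turn from the pose commanded when the call began, along the tool's axes at that moment; what a row does not reach only later rows make up. The controller multiplies each number of a shift by 0.25 m and each number of a turn by 90 degrees. A row lasts 1/8 s, in which the tool goes at most 62.5 mm and 10.7 degrees, less where a joint would pass 70% of its speed; a pose out of reach is approached as far as the arm can. A call with a number of a shift or a turn outside -1 to 1 is refused whole. A call with a gripper value outside its range is refused whole. "claw" is the opening, from 0 (shut) to 1 (fully open), set as the call begins (left out, the last holds). The fingers move at their own pace and stop on an object; "newtons" is the grip in N (left out, the last holds). Time passes only in rows, so rows that repeat a pose let the fingers close. It gives the time, the measured TCP pose, the force, the opening and the grip force at its end, in the units of the state.
- r.get_obs(): the state, without advancing time (a new reading comes with each control period).
- r.grab_frame(name): name is "side" or "top" or "wrist"; returns a dict with "pixels" (480x640x3 uint8, red, green, blue), "intrinsics" (3x3 intrinsics, pixels), "eye" and "attitude" of the camera in the world. Camera axes: x right, y up, looking along -z (the intrinsics and any distortion apply to the point x, -y, -z); pixel columns grow to the right and rows downward; lengths in m; the calibration is good to about 2 mm. A picture is of the moment at which its call begins. There is no depth.
- r.hand_in(): hands the job in; it is judged then, once.
Trained networks look in a picture, given as the dict that the camera call returned (one of the last four; its "shot" number tells which), for a name from the list of things; names that differ only in an ending like _2 or _b are one class to them, and where a whole thing is asked for, a point or a joint stands for the part that bears it (a point fixed in the world has none). Each returns a list of dicts, best first, with "conf" (0 to 1); they miss things now and then, are a little off and sometimes report something else, mostly with a low value. They report only what shows in the picture. A call takes as long as a camera call.
- r.search_frame(picture, thing): "rect" ([left, top, width, height] in pixels, round what is visible of it).
- r.outline_of(picture, thing): "pixels" (480x640 bool, what is visible of it) and "rect" ([left, top, width, height] in pixels, round what is visible of it).
- r.landmark_of(picture, thing): "point" ([column, row] in pixels: a listed point, or the origin of a listed thing).
The state is a dict: "clock": time; "joints": joint angles; "qvel": joint speeds; "tau": joint torques, N m; "tcp_pos": TCP position; "orientation": TCP orientation; "contact_force": force on the tool from outside, world axes, zero at the start; "moment": the same for the moment, N m; "grip_width": finger opening in m; "gripper_force": force on a finger pad.
Only numpy, scipy, OpenCV 4.12 (cv2) and the standard library are available. Lean on these libraries where they do the work, as an engineer would, in place of code of your own. Each camera call takes 0.05 s, during which the arm holds its last target. There are 200 camera calls.

## Working session

There is one attempt and no reset: what is moved stays moved. The work goes in short steps, Python scripts to look and compute and a tool call to move; the robot and the scene stay as the last step left them, time stands still between calls to the robot, and variables do not carry over. Pictures are saved under pics/ and viewed, at most 10 in all, crops included, and the job is handed in when it is done.

Besides the shell and the picture viewer there is one more tool, called after "Emit:" as a command line: name --pt "numbers of a row" for each row, then --argument value for the rest. apply_moves: Moves the arm, as the interface text tells. Its arguments: {"type":"object","properties":{"rows":{"type":"array","items":{"type":"array","items":{"type":"number"}}},"claw":{"type":"number"},"newtons":{"type":"number"}},"required":["rows"]}

```bash
mkdir -p pics
cat > h.py <<'E'
import numpy as np, cv2
from bench import r
from scipy.spatial.transform import Rotation as R
def ray(p,uv):
    K=np.array(p["intrinsics"]); d=np.linalg.solve(K,[uv[0],uv[1],1.]); d=d*[1,-1,-1]
    A=np.array(p["attitude"]); A=A if A.shape==(3,3) else R.from_rotvec(A).as_matrix()
    return np.array(p["eye"]),A@d
def atz(p,uv,z):
    e,d=ray(p,uv); return e+d*(z-e[2])/d[2]
def proj(p,X):
    A=np.array(p["attitude"]); A=A if A.shape==(3,3) else R.from_rotvec(A).as_matrix()
    c=A.T@(np.array(X)-np.array(p["eye"])); q=np.array(p["intrinsics"])@(c*[1,-1,-1]); return q[:2]/q[2]
def tri(ps,uvs):
    M=0;b=0
    for p,uv in zip(ps,uvs):
        e,d=ray(p,uv); d/=np.linalg.norm(d); P=np.eye(3)-np.outer(d,d); M=M+P; b=b+P@e
    return np.linalg.solve(M,b)
def save(p,n): cv2.imwrite("pics/"+n,cv2.cvtColor(p["pixels"],cv2.COLOR_RGB2BGR))
E
python3 - <<'E'
from h import *
np.set_printoptions(precision=3,suppress=True)
o=r.get_obs(); print({k:np.round(v,3) for k,v in o.items()})
ps={}
for n in("side","top"):
    p=r.grab_frame(n); ps[n]=p; save(p,n+"1.png"); print(n,p.keys(),p["eye"],p["attitude"],p["intrinsics"])
for t in("cassette","grip","extractor","mouth","rear_stop","spray_can","flux_tin"):
    l={}
    for n in ps:
        a=r.landmark_of(ps[n],t); b=r.search_frame(ps[n],t)
        print(t,n,[(np.round(x["point"],1),round(x["conf"],2)) for x in a[:2]],[(np.round(x["rect"]),round(x["conf"],2)) for x in b[:2]])
        if a:l[n]=a[0]["point"]
    if len(l)==2: print("  tri",tri([ps[n] for n in l],list(l.values())))
E
```

```text
{'clock': np.float64(0.0), 'joints': array([ 1.135,  0.478,  0.022,  1.556, -0.012,  1.109, -0.083]), 'qvel': array([ 0.001,  0.   , -0.   , -0.   ,  0.   ,  0.001, -0.   ]), 'tau': array([ -0.   , -59.644,   1.608, -28.119,   0.012,   0.009,   0.   ]), 'tcp_pos': array([ 0.217, -0.638,  0.23 ]), 'orientation': array([-3.098, -0.512,  0.001]), 'contact_force': array([ 0.205,  0.831, -0.37 ]), 'moment': array([-0.01 ,  0.049, -0.034]), 'gripper_force': np.float64(0.0), 'grip_width': np.float64(0.086)}
side dict_keys(['pixels', 'intrinsics', 'eye', 'attitude', 'shot']) [0.425 0.646 1.184] [ 0.068 -0.852 -2.89 ] [[598.377   0.    321.189]
 [  0.    598.377 239.806]
 [  0.      0.      1.   ]]
top dict_keys(['pixels', 'intrinsics', 'eye', 'attitude', 'shot']) [ 0.341 -0.073  1.215] [ 0.147 -0.132 -1.546] [[538.589   0.    326.685]
 [  0.    538.589 245.643]
 [  0.      0.      1.   ]]
cassette side [(array([305.4, 379.5]), 0.91)] []
cassette top [(array([198.9, 257.1]), 0.55)] [(array([174., 238.,  48.,  77.]), 0.89)]
  tri [0.524 0.232 0.006]
grip side [(array([358.6, 374.2]), 0.58)] [(
[... 464 characters left out ...]
)] [(array([250., 175.,  99., 140.]), 0.95)]
mouth top [(array([319.5, 248.8]), 0.62), (array([201.8, 259.6]), 0.39)] [(array([249., 173., 145., 116.]), 0.78)]
  tri [ 0.541 -0.044  0.063]
rear_stop side [] [(array([249., 174., 100., 143.]), 0.79)]
rear_stop top [] [(array([251., 174., 146., 114.]), 0.75)]
spray_can side [(array([341.7, 170.7]), 0.67)] [(array([333., 121.,  22.,  53.]), 0.55)]
spray_can top [(array([450.8, 268.5]), 0.68)] [(array([437., 247.,  41.,  32.]), 0.94)]
  tri [ 0.515 -0.347 -0.026]
flux_tin side [(array([381.7, 175.2]), 0.63)] [(array([367., 143.,  35.,  43.]), 0.75)]
flux_tin top [] [(array([431., 294.,  40.,  36.]), 0.56), (array([250., 176., 145., 110.]), 0.41)]
```

```bash
python3 -c "
import cv2
a=cv2.imread('pics/side1.png')[110:430,200:440];b=cv2.imread('pics/top1.png')[160:340,160:480]
cv2.imwrite('pics/a1.png',cv2.resize(a,None,fx=1.85,fy=1.85));cv2.imwrite('pics/b1.png',cv2.resize(b,None,fx=2.5,fy=2.5))"
```

```text
(no output)
```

View pics/a1.png

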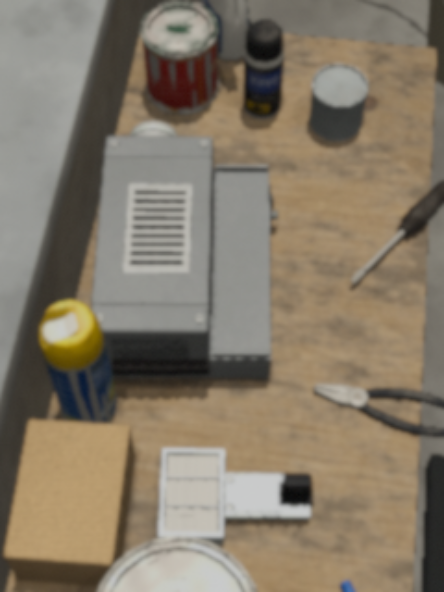

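View pics/b1.png

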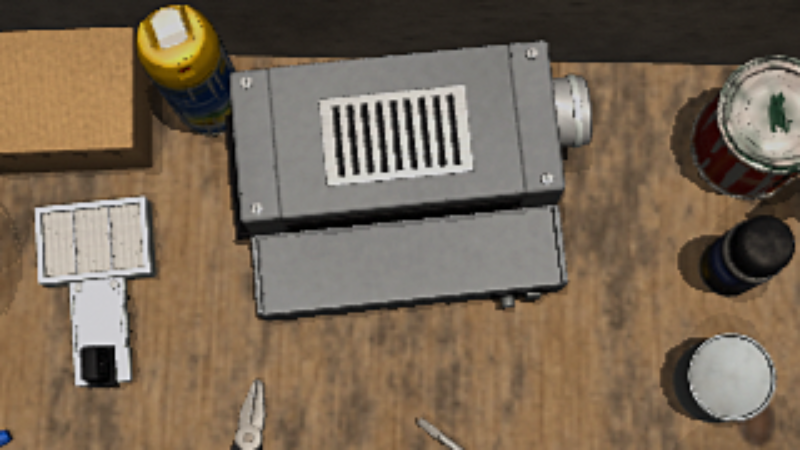

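Top view: the cassette lies left of the extractor, at crop px (95,240), grip at (98,365), tongue towards the robot. The extractor is slightly yawed, and the can and tin stand to its right. The side view agrees. Next I work out the poses from the corners.

Run:
```python
from h import *
np.set_printoptions(precision=4,suppress=True)
p=r.grab_frame("top"); s=r.grab_frame("side")
f=lambda c,z:atz(p,(c[0]/2.5+160,c[1]/2.5+160),z)
C=[f(c,.03) for c in((36,208),(147,198),(153,275),(42,284))]
print("frame corners",np.array(C),np.mean(C,0))
v=(C[0]+C[3]-C[1]-C[2]); print("cass yaw(y axis)",np.degrees(np.arctan2(-v[0],v[1])))
print("grip top z.068",f((98,358),.068), "tongue end", f((78,386),.02),f((130,380),.02))
H=[f(c,.126) for c in((231,72),(548,42),(562,190),(236,222))]; print("hood",np.array(H))
A=[f(c,.06) for c in((262,312),(566,280))]; print("apron front",np.array(A))
for c in(H[:2],H[3:1:-1],A): v=c[0]-c[1]; print(np.degrees(np.arctan2(-v[0],v[1])),np.linalg.norm(v))
g=lambda c,z:atz(s,(c[0]/1.85+200,c[1]/1.85+110),z)
S=[g(c,.03) for c in((162,449),(225,449),(224,539),(160,536))]; print("side frame",np.array(S),np.mean(S,0))
print("side grip top",g((296,480),.068))
print("side hood front corners",g((211,137),.126),g((208,305),.126),"apron front",g((269,168),.069),g((269,358),.069))
```

```text
frame corners [[0.5534 0.2826 0.03  ]
 [0.5644 0.1833 0.03  ]
 [0.4949 0.1741 0.03  ]
 [0.4849 0.2724 0.03  ]] [0.5244 0.2281 0.03  ]
cass yaw(y axis) 6.072676722282743
grip top z.068 [0.4179 0.2091 0.068 ] tongue end [0.3961 0.2371 0.02  ] [0.4023 0.1914 0.02  ]
hood [[ 0.6552  0.0981  0.126 ]
 [ 0.6862 -0.1676  0.126 ]
 [ 0.5596 -0.1795  0.126 ]
 [ 0.5277  0.0882  0.126 ]]
apron front [[ 0.4608  0.072   0.06  ]
 [ 0.4937 -0.1895  0.06  ]]
6.655327699215723 0.2674230513850235
6.799637151769863 0.26960082558117127
7.167184447978433 0.2636421089768336
side frame [[0.5645 0.1895 0.03  ]
 [0.4954 0.1803 0.03  ]
 [0.4828 0.2805 0.03  ]
 [0.5504 0.2863 0.03  ]] [0.5233 0.2342 0.03  ]
side grip top [0.4143 0.2201 0.068 ]
side hood front corners [ 0.5603 -0.1761  0.126 ] [0.5305 0.0554 0.126 ] apron front [ 0.4886 -0.1811  0.069 ] [0.4586 0.0822 0.069 ]
```

```bash
cat >> h.py <<'E'
def ori(yaw,tilt):  # tool down, tool x at yaw (deg); tilt>0: fingers point back to robot
    return R.from_euler('z',yaw,degrees=True)*R.from_matrix(np.diag([1.,-1,-1]))*R.from_euler('y',-tilt,degrees=True)
def plan(pos,yaw=None,tilt=0,frm=None):
    o=r.get_obs(); p0,R0=(o["tcp_pos"],R.from_rotvec(o["orientation"])) if frm is None else frm
    d=R0.inv().apply(np.array(pos)-p0)/.25
    t=(R0.inv()*ori(yaw,tilt)).as_rotvec()/(np.pi/2) if yaw is not None else np.zeros(3)
    print("row",np.round(np.r_[d,t],3),"dist",round(.25*np.linalg.norm(d),3)); return (np.array(pos),ori(yaw,tilt) if yaw is not None else R0)
E
python3 - <<'E'
from h import *
a=plan((.40,-.46,.26),18.8); b=plan((.55,-.22,.26),18.8,0,a); c=plan((.55,-.02,.26),6,0,b); plan((.44,.205,.24),6,0,c)
E
```

```text
row [ 0.922 -0.443 -0.115  0.    -0.    -0.   ] dist 0.257
row [ 0.877 -0.715  0.     0.     0.     0.   ] dist 0.283
row [ 0.258 -0.757  0.     0.     0.     0.142] dist 0.2
row [-0.344 -0.941  0.08   0.     0.     0.   ] dist 0.251
```

Emit:
apply_moves --pt "0.92 -0.44 -0.12 0 0 0" --pt "0.92 -0.44 -0.12 0 0 0" --pt "0.92 -0.44 -0.12 0 0 0" --pt "0.92 -0.44 -0.12 0 0 0" --pt "0.92 -0.44 -0.12 0 0 0" --claw 1

```text
clock: 2.22
tcp_pos: [0.4049, -0.4562, 0.2622]
orientation: [-3.097, -0.527, -0.005]
contact_force: [-0.4, -0.5, 0.2]
grip_width: 0.0855
gripper_force: 0.0
```

Emit:
apply_moves --pt "0.88 -0.72 0 0 0 0" --pt "0.88 -0.72 0 0 0 0" --pt "0.88 -0.72 0 0 0 0" --pt "0.88 -0.72 0 0 0 0" --pt "0.88 -0.72 0 0 0 0"

```text
clock: 2.85
tcp_pos: [0.5514, -0.2168, 0.2614]
orientation: [-3.098, -0.517, -0.001]
contact_force: [0.2, -0.5, 0.1]
grip_width: 0.0854
gripper_force: 0.0
```

Emit:
apply_moves --pt "0.26 -0.76 0 0 0 0.14" --pt "0.26 -0.76 0 0 0 0.14" --pt "0.26 -0.76 0 0 0 0.14" --pt "0.26 -0.76 0 0 0 0.14"

```text
clock: 3.35
tcp_pos: [0.5502, -0.0146, 0.2616]
orientation: [-3.135, -0.179, -0.001]
contact_force: [0.4, -0.4, -0.0]
grip_width: 0.0852
gripper_force: 0.0
```

Emit:
apply_moves --pt "-0.34 -0.94 0.08 0 0 0" --pt "-0.34 -0.94 0.08 0 0 0" --pt "-0.34 -0.94 0.08 0 0 0" --pt "-0.34 -0.94 0.08 0 0 0" --pt "-0.34 -0.94 0.08 0 0 0"

```text
clock: 3.98
tcp_pos: [0.4388, 0.2089, 0.2413]
orientation: [-3.135, -0.18, 0.0]
contact_force: [0.6, -0.1, 0.0]
grip_width: 0.0853
gripper_force: 0.0
```

Run:
```python
from h import *
np.set_printoptions(precision=4,suppress=True)
o=r.get_obs();print(o["clock"],o["tcp_pos"],o["orientation"],o["joints"],o["contact_force"])
p=r.grab_frame("wrist"); save(p,"w1.png"); print(p["eye"])
for t in("grip","cassette"):
    for x in r.landmark_of(p,t)[:2]: print(t,x, atz(p,x["point"],.05 if t=="grip" else 0))
    for x in r.search_frame(p,t)[:2]: print(x["rect"],x["conf"])
```

```text
3.975 [0.4388 0.2089 0.2413] [-3.1354 -0.1797  0.0005] [-0.1944  0.1834 -0.4225  1.9603  0.0869  1.0152 -2.1129] [ 0.5995 -0.0638  0.0131]
[0.5042 0.2157 0.3837]
grip {'point': [300.1, 239.1], 'conf': 0.61} [0.4134 0.2164 0.05  ]
cassette {'point': [297.8, 96.3], 'conf': 0.63} [0.5251 0.2319 0.    ]
[233.9, 43.0, 130.3, 219.9] 0.8
```

View pics/w1.png

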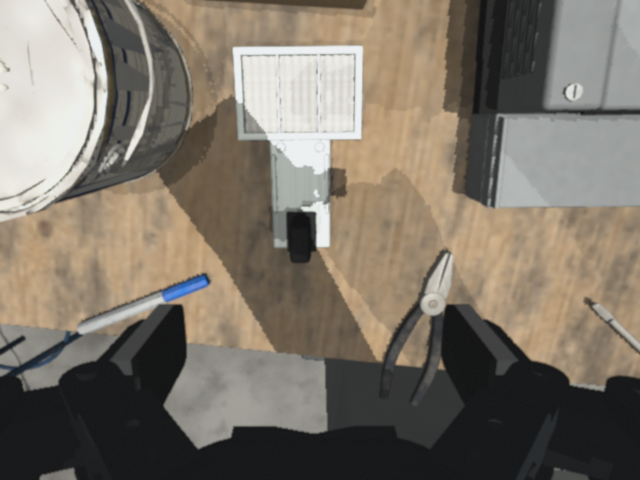

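Wrist view: grip at px (300,237), frame above it at (298,92), and a large can at the left (to px 190). Next I check the can's clearance and plan the tilted approach, because the insertion start lies inside the vertical reach limit.

Run:
```python
from h import *
np.set_printoptions(precision=4,suppress=True)
p=r.grab_frame("wrist")
for uv in((190,100),(165,165),(110,190),(50,210)): print(uv,[atz(p,uv,z)[:2] for z in(0,.1,.2)])
for t in (12,):
  O=ori(6.3,t); g=np.array([.4125,.2175,.053]); tcp=g+O.apply([0,0,.019]); print(tcp)
  a=plan(tcp+[0,0,.08],6.3,t); plan(tcp,6.3,t,a)
```

```text
(190, 100) [array([0.5159, 0.3166]), array([0.5136, 0.2888]), array([0.5114, 0.2609])]
(165, 165) [array([0.4585, 0.3371]), array([0.4712, 0.3039]), array([0.4839, 0.2707])]
(110, 190) [array([0.4309, 0.3861]), array([0.4508, 0.3401]), array([0.4707, 0.2942])]
(50, 210) [array([0.4068, 0.4409]), array([0.433 , 0.3807]), array([0.4591, 0.3204])]
[0.4086 0.2171 0.0344]
row [-0.126 -0.067  0.507 -0.    -0.133 -0.004] dist 0.132
row [0.067 0.    0.313 0.    0.    0.   ] dist 0.08
```

Emit:
apply_moves --pt "-0.126 -0.067 0.507 0 -0.133 -0.004" --pt "-0.126 -0.067 0.507 0 -0.133 -0.004" --pt "-0.126 -0.067 0.507 0 -0.133 -0.004" --pt "-0.126 -0.067 0.507 0 -0.133 -0.004"

```text
clock: 4.78
tcp_pos: [0.4084, 0.2187, 0.1156]
orientation: [3.109, 0.177, -0.324]
contact_force: [0.3, -0.5, 0.2]
grip_width: 0.0852
gripper_force: 0.0
```

Emit:
apply_moves --pt "0.034 0 0.157 0 0 0" --pt "0.067 0 0.313 0 0 0" --pt "0.067 0 0.313 0 0 0" --pt "0.067 0 0.313 0 0 0"

```text
clock: 5.28
tcp_pos: [0.4095, 0.2197, 0.0369]
orientation: [3.11, 0.177, -0.32]
contact_force: [0.1, -0.2, -0.1]
grip_width: 0.0856
gripper_force: 0.0
```

Emit:
apply_moves --pt "0 0 0 0 0 0" --pt "0 0 0 0 0 0" --pt "0 0 0 0 0 0" --pt "0 0 0 0 0 0" --pt "0 0 0 0 0 0" --claw 0 --newtons 80

```text
clock: 5.9
tcp_pos: [0.4076, 0.2189, 0.0347]
orientation: [3.108, 0.177, -0.326]
contact_force: [-0.2, -1.0, 3.5]
grip_width: 0.0151
gripper_force: 79.3
```

Emit:
apply_moves --pt "0 0 0 0 0 0" --pt "0 0 0 0 0 0" --pt "0 0 0 0 0 0"

```text
clock: 6.28
tcp_pos: [0.4076, 0.2189, 0.0346]
orientation: [3.108, 0.178, -0.326]
contact_force: [-1.3, -1.8, 6.2]
grip_width: 0.0154
gripper_force: 79.5
```

Run:
```python
from h import *
o=r.get_obs();p=o["tcp_pos"]
a=plan(p+[0,-.012,.06],6.3,12); plan(p+[0.0,-.03,.15],6.8,12,a)
```

```text
row [-0.055  0.048 -0.234  0.    -0.     0.003] dist 0.061
row [-0.083  0.072 -0.35  -0.001  0.    -0.005] dist 0.092
```

Emit:
apply_moves --pt "-0.018 0.016 -0.078 0 0 0" --pt "-0.036 0.032 -0.156 0 0 0" --pt "-0.055 0.048 -0.234 0 0 0"

```text
clock: 6.65
tcp_pos: [0.4071, 0.2066, 0.0946]
orientation: [3.108, 0.178, -0.328]
contact_force: [0.3, -0.0, -1.7]
grip_width: 0.0151
gripper_force: 78.7
```

Emit:
apply_moves --pt "-0.04 0.036 -0.175 0 0 -0.004" --pt "-0.083 0.072 -0.35 0 0 -0.004" --pt "-0.083 0.072 -0.35 0 0 -0.004"

```text
clock: 7.02
tcp_pos: [0.4093, 0.189, 0.1868]
orientation: [3.111, 0.186, -0.318]
contact_force: [-0.1, 0.5, -2.9]
grip_width: 0.0149
gripper_force: 78.7
```

Run:
```python
from h import *
np.set_printoptions(precision=4,suppress=True)
o=r.get_obs();print(o["clock"],o["tcp_pos"],o["orientation"],o["joints"],o["contact_force"],o["moment"])
p=r.grab_frame("wrist"); q=r.grab_frame("side"); save(p,"w2.png")
cv2.imwrite("pics/s2.png",np.hstack([cv2.resize(p["pixels"],(440,330))[:,:,::-1],cv2.resize(q["pixels"][250:470,220:460],(360,330))[:,:,::-1]]))
O=R.from_rotvec(o["orientation"]); 
plan((.47,.0,.185),6.8,12)
```

```text
7.025 [0.4093 0.189  0.1868] [ 3.111   0.186  -0.3178] [-0.1522  0.3055 -0.4278  1.9659  0.0379  1.0788 -2.0462] [-0.078   0.5025 -2.9103] [ 0.0673 -0.1452 -0.0031]
row [ 0.154  0.779 -0.039 -0.001 -0.     0.001] dist 0.199
```

View pics/s2.png

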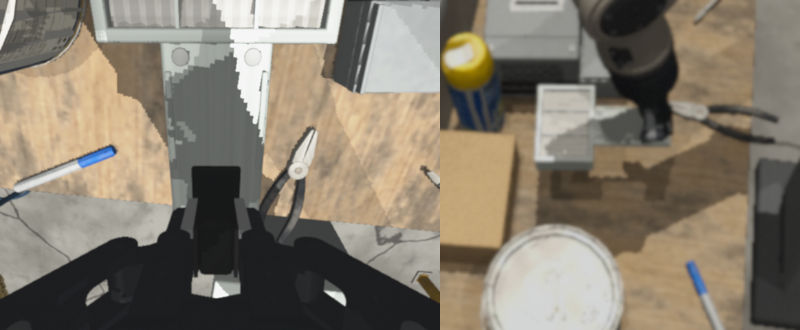

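Run:
```python
from h import *
np.set_printoptions(precision=4,suppress=True)
q=r.grab_frame("top"); print("can front base",atz(q,(242,212),0),"cap", [atz(q,(228,178),z)[:2] for z in(.15,.2,.25)])
o=r.get_obs(); O=R.from_rotvec(o["orientation"]); p=r.grab_frame("wrist")
g=np.array(o["tcp_pos"])-O.apply([0,0,.019])
for pitch in(-4,0,4,8):   # +: frame sags
    C=R.from_euler('z',6.5,degrees=True)*R.from_euler('y',pitch,degrees=True)
    print(pitch,[proj(p,g+C.apply(np.array([-.035,y,.03])-[-.113,0,.053])) for y in(.05,-.05)],[proj(p,g+C.apply(np.array([-.035,y,.023])-[-.113,0,.053])) for y in(.025,-.025)])
a=plan((.415,.04,.187),6.8,12); plan((.395,-.068,.187),6.8,12,a)
```

```text
can front base [0.6353 0.1395 0.    ] cap [array([0.6704, 0.1456]), array([0.655 , 0.1354]), array([0.6395, 0.1251])]
-4 [array([128.208 ,  62.9325]), array([498.0404,  65.8523])] [array([225.4228,  59.5687]), array([401.2229,  60.9607])]
0 [array([136.6814,  66.5757]), array([489.5937,  69.3549])] [array([229.3989,  64.9475]), array([397.2201,  66.2713])]
4 [array([144.5021,  71.313 ]), array([481.7772,  73.9602])] [array([233.0468,  71.2146]), array([393.5291,  72.475 ])]
8 [array([151.7068,  76.9772]), array([474.5573,  79.5011])] [array([236.3887,  78.226 ]), array([390.1299,  79.4274])]
row [-0.041  0.593 -0.008 -0.001  0.001  0.001] dist 0.149
row [-0.128  0.419  0.027  0.     0.     0.   ] dist 0.11
```

Emit:
apply_moves --pt "-0.02 0.2 0 0 0 0" --pt "-0.03 0.4 0 0 0 0" --pt "-0.04 0.593 -0.008 0 0 0" --pt "-0.04 0.593 -0.008 0 0 0"

```text
clock: 7.72
tcp_pos: [0.4153, 0.0366, 0.1868]
orientation: [3.107, 0.177, -0.331]
contact_force: [0.6, 0.9, -2.6]
grip_width: 0.0152
gripper_force: 78.8
```

Emit:
apply_moves --pt "-0.06 0.2 0.012 0 0 0" --pt "-0.128 0.419 0.027 0 0 0" --pt "-0.128 0.419 0.027 0 0 0" --pt "-0.128 0.419 0.027 0 0 0"

```text
clock: 8.22
tcp_pos: [0.396, -0.0662, 0.1873]
orientation: [3.109, 0.189, -0.328]
contact_force: [0.1, 1.0, -0.8]
grip_width: 0.015
gripper_force: 78.9
```

Run:
```python
from h import *
np.set_printoptions(precision=4,suppress=True)
o=r.get_obs();print(o["clock"],o["tcp_pos"],o["orientation"],o["joints"],o["contact_force"],o["moment"])
O=R.from_rotvec(o["orientation"]); print("z",O.apply([0,0,1]),"x",O.apply([1,0,0]),"g",o["tcp_pos"]-O.apply([0,0,.019]))
q=r.grab_frame("top"); s=r.grab_frame("side"); save(q,"t3.png")
cv2.imwrite("pics/c3.png",np.hstack([cv2.resize(q["pixels"][160:320,230:420],(475,400))[:,:,::-1],cv2.resize(s["pixels"][150:350,230:392],(324,400))[:,:,::-1]]))
for n,p in(("top",q),("side",s)):
  for t in("mouth","extractor"):
    print(n,t,[(x["point"],x["conf"],atz(p,x["point"],.06 if t=="mouth" else 0)) for x in r.landmark_of(p,t)[:1]])
```

```text
8.225 [ 0.396  -0.0662  0.1873] [ 3.109   0.1894 -0.328 ] [ 0.226   0.2139 -0.2631  2.0743  0.0795  1.0719 -1.5317] [ 0.1413  1.0432 -0.7584] [ 0.0833 -0.1076  0.0105]
z [-0.2073 -0.0222 -0.978 ] x [ 0.9708  0.119  -0.2085] g [ 0.4    -0.0658  0.2059]
top mouth []
top extractor [([449.5, 269.3], 0.7, array([ 0.5105, -0.3387,  0.    ]))]
side mouth [([313.9, 247.7], 0.58, array([ 0.5438, -0.0502,  0.06  ]))]
side extractor [([297.2, 264.6], 0.58, array([ 0.5816, -0.037 ,  0.    ]))]
```

View pics/c3.png

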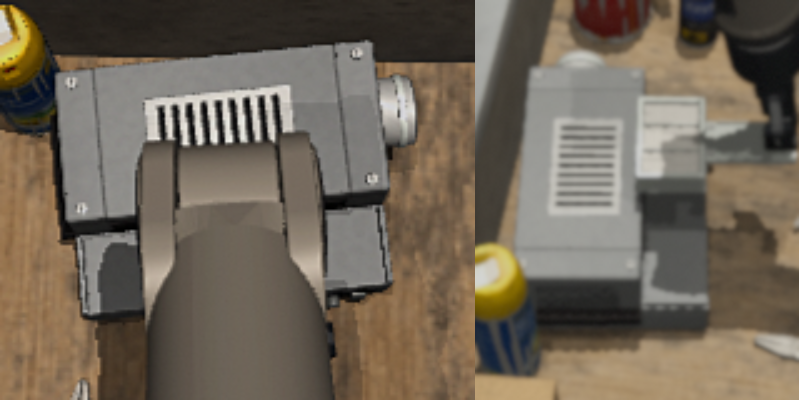

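Run:
```python
from h import *
a=plan((.379,-.068,.187),6.8,12); b=plan((.379,-.068,.100),6.8,12,a); 
e=np.array([.993,.118,0]); plan(np.array([.379,-.068,.100])+.11*e,6.8,12,b)
```

```text
row [-0.067 -0.003  0.018 -0.001 -0.     0.002] dist 0.017
row [0.072 0.    0.34  0.    0.    0.   ] dist 0.087
row [ 0.43   0.    -0.091  0.     0.     0.   ] dist 0.11
```

Emit:
apply_moves --pt "-0.067 -0.003 0.018 0 0 0" --pt "-0.067 -0.003 0.018 0 0 0" --pt "-0.067 -0.003 0.018 0 0 0"

```text
clock: 8.9
tcp_pos: [0.3788, -0.0689, 0.1873]
orientation: [3.108, 0.187, -0.325]
contact_force: [0.9, -0.3, -2.2]
grip_width: 0.0149
gripper_force: 78.9
```

Emit:
apply_moves --pt "0.024 0 0.11 0 0 0" --pt "0.048 0 0.22 0 0 0" --pt "0.064 0 0.3 0 0 0" --pt "0.072 0 0.34 0 0 0" --pt "0.072 0 0.34 0 0 0"

```text
clock: 9.52
tcp_pos: [0.3788, -0.0687, 0.1001]
orientation: [3.108, 0.187, -0.327]
contact_force: [-0.1, 0.5, -1.1]
grip_width: 0.0149
gripper_force: 78.9
```

Run:
```python
from h import *
np.set_printoptions(precision=4,suppress=True)
o=r.get_obs();print(o["clock"],o["tcp_pos"],o["orientation"],o["joints"],o["contact_force"],o["moment"])
O=R.from_rotvec(o["orientation"]); print("x",O.apply([1,0,0]),"g",o["tcp_pos"]-O.apply([0,0,.019]))
s=r.grab_frame("side"); p=r.grab_frame("wrist")
cv2.imwrite("pics/c4.png",np.hstack([cv2.resize(p["pixels"],(440,330))[:,:,::-1],cv2.resize(s["pixels"][160:310,240:400],(352,330))[:,:,::-1]]))
```

```text
9.525 [ 0.3788 -0.0687  0.1001] [ 3.1084  0.1874 -0.3272] [ 0.2153  0.328  -0.253   2.1825  0.1283  0.8548 -1.5782] [-0.1009  0.543  -1.1083] [-0.0574 -0.0665  0.017 ]
x [ 0.971   0.1177 -0.2081] g [ 0.3827 -0.0683  0.1187]
```

View pics/c4.png

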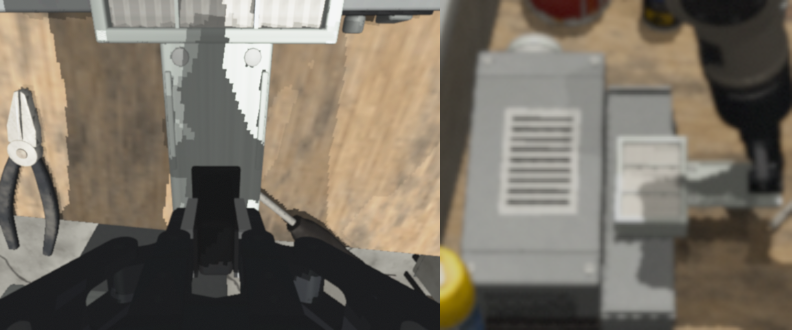

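Emit:
apply_moves --pt "0.06 0 -0.013 0 0 0" --pt "0.12 0 -0.026 0 0 0" --pt "0.18 0 -0.039 0 0 0" --pt "0.22 0 -0.047 0 0 0"

```text
clock: 10.12
tcp_pos: [0.4363, -0.0616, 0.1004]
orientation: [3.109, 0.188, -0.325]
contact_force: [-0.0, -0.4, -1.0]
grip_width: 0.0152
gripper_force: 78.9
```

Emit:
apply_moves --pt "0.06 0 -0.013 0 0 0" --pt "0.11 0 -0.023 0 0 0" --pt "0.16 0 -0.034 0 0 0" --pt "0.19 0 -0.041 0 0 0"

```text
clock: 10.62
tcp_pos: [0.4838, -0.056, 0.1005]
orientation: [3.108, 0.188, -0.326]
contact_force: [-0.3, 0.3, -1.5]
grip_width: 0.0153
gripper_force: 78.9
```

Emit:
apply_moves --pt "0.01 0 -0.002 0 0 0" --pt "0.02 0 -0.004 0 0 0" --pt "0.03 0 -0.006 0 0 0" --pt "0.035 0 -0.007 0 0 0"

```text
clock: 11.12
tcp_pos: [0.4918, -0.0551, 0.1004]
orientation: [3.108, 0.187, -0.326]
contact_force: [0.6, -0.9, -1.1]
grip_width: 0.0148
gripper_force: 78.9
```

Emit:
apply_moves --pt "0.007 0 -0.0015 0 0 0" --pt "0.013 0 -0.003 0 0 0" --pt "0.013 0 -0.003 0 0 0"

```text
clock: 11.5
tcp_pos: [0.4952, -0.0546, 0.1005]
orientation: [3.108, 0.188, -0.326]
contact_force: [0.5, 0.1, -2.4]
grip_width: 0.0148
gripper_force: 78.9
```

Emit:
apply_moves --pt "0.006 0 -0.0012 0 0 0" --pt "0.012 0 -0.0025 0 0 0" --pt "0.012 0 -0.0025 0 0 0"

```text
clock: 11.88
tcp_pos: [0.4983, -0.0543, 0.1005]
orientation: [3.108, 0.188, -0.326]
contact_force: [0.4, -0.9, -1.9]
grip_width: 0.0147
gripper_force: 78.9
```

Emit:
apply_moves --pt "0.006 0 -0.0012 0 0 0" --pt "0.012 0 -0.0025 0 0 0" --pt "0.012 0 -0.0025 0 0 0"

```text
clock: 12.25
tcp_pos: [0.5004, -0.0542, 0.1003]
orientation: [3.108, 0.187, -0.329]
contact_force: [-2.2, -1.1, -1.0]
grip_width: 0.0151
gripper_force: 78.9
```

Emit:
apply_moves --pt "0.004 0 -0.0008 0 0 0" --pt "0.008 0 -0.0016 0 0 0" --pt "0.008 0 -0.0016 0 0 0"

```text
clock: 12.62
tcp_pos: [0.5006, -0.0545, 0.1001]
orientation: [3.107, 0.187, -0.335]
contact_force: [-7.8, -2.3, 2.6]
grip_width: 0.0149
gripper_force: 79.2
```

Emit:
apply_moves --pt "-0.014 0 0.003 0 0 0" --pt "-0.0125 0 0.011 0 0 0" --pt "-0.0115 0 0.016 0 0 0" --pt "-0.0115 0 0.016 0 0 0"

```text
clock: 13.12
tcp_pos: [0.4999, -0.0539, 0.097]
orientation: [3.109, 0.188, -0.325]
contact_force: [-0.4, -0.2, -2.3]
grip_width: 0.0151
gripper_force: 78.8
```

Emit:
apply_moves --pt "0.001 0 0.004 0 0 0" --pt "0.0017 0 0.008 0 0 0" --pt "0.0017 0 0.008 0 0 0"

```text
clock: 13.5
tcp_pos: [0.4997, -0.054, 0.0951]
orientation: [3.108, 0.188, -0.326]
contact_force: [-0.4, 0.7, -1.0]
grip_width: 0.0151
gripper_force: 79.1
```

Emit:
apply_moves --pt "0.001 0 0.004 0 0 0" --pt "0.0017 0 0.008 0 0 0" --pt "0.0017 0 0.008 0 0 0"

```text
clock: 13.88
tcp_pos: [0.4995, -0.0538, 0.0943]
orientation: [3.108, 0.187, -0.326]
contact_force: [-5.4, 2.0, 11.3]
grip_width: 0.0153
gripper_force: 80.7
```

Emit:
apply_moves --pt "0.0005 0 0.003 0 0 0" --pt "0.001 0 0.005 0 0 0" --pt "0.001 0 0.005 0 0 0"

```text
clock: 14.25
tcp_pos: [0.4991, -0.0537, 0.0934]
orientation: [3.108, 0.187, -0.327]
contact_force: [-7.9, 2.5, 16.1]
grip_width: 0.015
gripper_force: 81.5
```

Emit:
apply_moves --pt "-0.001 0 -0.003 0 0 0" --pt "-0.001 -0.004 -0.003 0 0 0" --pt "-0.001 -0.008 -0.003 0 0 0" --pt "-0.001 -0.012 -0.003 0 0 0" --pt "-0.001 -0.016 -0.003 0 0 0"

```text
clock: 14.88
tcp_pos: [0.4992, -0.0529, 0.0935]
orientation: [3.105, 0.183, -0.325]
contact_force: [-3.4, -6.4, 6.6]
grip_width: 0.0153
gripper_force: 80.5
```

Emit:
apply_moves --pt "0 -0.004 0 0 0 0" --pt "0 -0.008 0 0 0 0" --pt "0 -0.012 0 0 0 0" --pt "0 -0.016 0 0 0 0" --pt "0 -0.02 0 0 0 0"

```text
clock: 15.5
tcp_pos: [0.4986, -0.0488, 0.0934]
orientation: [3.105, 0.181, -0.325]
contact_force: [-2.0, -6.8, 7.5]
grip_width: 0.015
gripper_force: 80.7
```

Emit:
apply_moves --pt "0 -0.004 0 0 0 0" --pt "0 -0.008 0 0 0 0" --pt "0 -0.012 0 0 0 0" --pt "0 -0.016 0 0 0 0" --pt "0 -0.02 0 0 0 0"

```text
clock: 16.12
tcp_pos: [0.4979, -0.0435, 0.0934]
orientation: [3.105, 0.181, -0.325]
contact_force: [-2.8, -6.6, 6.3]
grip_width: 0.0148
gripper_force: 80.7
```

Emit:
apply_moves --pt "0 -0.004 0 0 0 0" --pt "0 -0.008 0 0 0 0" --pt "0 -0.012 0 0 0 0" --pt "0 -0.016 0 0 0 0"

```text
clock: 16.62
tcp_pos: [0.4974, -0.0392, 0.0933]
orientation: [3.105, 0.182, -0.325]
contact_force: [-3.8, -5.7, 6.9]
grip_width: 0.0148
gripper_force: 80.5
```

Emit:
apply_moves --pt "0 -0.004 0 0 0 0" --pt "0 -0.008 0 0 0 0" --pt "0 -0.012 0 0 0 0" --pt "0 -0.016 0 0 0 0" --pt "0 -0.02 0 0 0 0"

```text
clock: 17.25
tcp_pos: [0.4966, -0.0326, 0.0926]
orientation: [3.107, 0.185, -0.326]
contact_force: [-1.0, -5.8, 0.9]
grip_width: 0.015
gripper_force: 79.7
```

Emit:
apply_moves --pt "0 -0.004 0 0 0 0" --pt "0 -0.008 0 0 0 0" --pt "0 -0.012 0 0 0 0" --pt "0 -0.016 0 0 0 0"

```text
clock: 17.75
tcp_pos: [0.496, -0.0314, 0.0927]
orientation: [3.104, 0.18, -0.327]
contact_force: [-1.6, -12.2, 3.6]
grip_width: 0.0151
gripper_force: 80.9
```

Height dropped and the side force rose: the seat's edge is caught. I'll take off the side load and lower gently.

Emit:
apply_moves --pt "0 0.01 0 0 0 0" --pt "0 0.018 0 0 0 0" --pt "0.001 0.018 0.006 0 0 0" --pt "0.002 0.018 0.012 0 0 0" --pt "0.002 0.018 0.012 0 0 0"

```text
clock: 18.38
tcp_pos: [0.497, -0.0327, 0.0895]
orientation: [3.108, 0.186, -0.325]
contact_force: [0.6, -6.0, -0.0]
grip_width: 0.015
gripper_force: 79.7
```

Emit:
apply_moves --pt "0.001 0.004 0.006 0 0 0" --pt "0.002 0.004 0.012 0 0 0" --pt "0.0035 0.004 0.018 0 0 0" --pt "0.004 0.004 0.02 0 0 0" --pt "0.004 0.004 0.02 0 0 0"

```text
clock: 19.0
tcp_pos: [0.497, -0.0329, 0.0844]
orientation: [3.108, 0.187, -0.325]
contact_force: [-0.1, -5.3, 0.7]
grip_width: 0.0152
gripper_force: 79.7
```

Emit:
apply_moves --pt "0.001 0.004 0.005 0 0 0" --pt "0.002 0.006 0.01 0 0 0" --pt "0.003 0.006 0.014 0 0 0" --pt "0.003 0.006 0.014 0 0 0"

```text
clock: 19.5
tcp_pos: [0.4967, -0.0336, 0.0807]
orientation: [3.109, 0.189, -0.327]
contact_force: [-0.7, -0.5, -1.0]
grip_width: 0.0148
gripper_force: 79.3
```

Emit:
apply_moves --pt "0.0005 0 0.003 0 0 0" --pt "0.001 0 0.005 0 0 0" --pt "0.001 0 0.005 0 0 0"

```text
clock: 19.88
tcp_pos: [0.4964, -0.0337, 0.0802]
orientation: [3.108, 0.188, -0.327]
contact_force: [-4.7, -0.1, 6.7]
grip_width: 0.0152
gripper_force: 80.4
```

Emit:
apply_moves --pt "-0.0004 0 -0.002 0 0 0" --pt "-0.0004 0 -0.002 0 0 0" --pt "-0.0004 0 -0.002 0 0 0" --pt "-0.0004 0 -0.002 0 0 0" --pt "-0.0004 0 -0.002 0 0 0" --claw 0.6

```text
clock: 20.5
tcp_pos: [0.4969, -0.0342, 0.08]
orientation: [3.108, 0.187, -0.326]
contact_force: [0.3, 0.0, -0.7]
grip_width: 0.0511
gripper_force: 0.0
```

Emit:
apply_moves --pt "-0.02 0 -0.08 0 0 0" --pt "-0.04 0 -0.18 0 0 0" --pt "-0.07 0 -0.32 0 0 0" --pt "-0.09 0 -0.42 0 0 0" --pt "-0.09 0 -0.42 0 0 0"

```text
clock: 21.12
tcp_pos: [0.498, -0.0344, 0.1893]
orientation: [3.109, 0.187, -0.319]
contact_force: [0.5, 0.1, -0.2]
grip_width: 0.0515
gripper_force: 0.0
```

Run:
```python
from h import *
np.set_printoptions(precision=4,suppress=True)
o=r.get_obs();print(o["clock"],o["tcp_pos"],o["grip_width"],o["contact_force"])
s=r.grab_frame("side"); p=r.grab_frame("wrist"); q=r.grab_frame("top")
cv2.imwrite("pics/c5.png",np.hstack([cv2.resize(p["pixels"],(480,360))[:,:,::-1],cv2.resize(s["pixels"][160:310,240:370],(312,360))[:,:,::-1]]))
for n,c in(("side",s),("wrist",p)):
  print(n,[(x["point"],x["conf"],atz(c,x["point"],.096)) for x in r.landmark_of(c,"grip")[:1]])
  e=np.array([.993,.118,0]);m=np.array([-.118,.993,0]);g=np.array([.5003,-.0333,.099])  # grasp point at release
  b=g-[0,0,.053]+.113*e
  print("pred seated tongue end top",[proj(c,b-.128*e+y*m+[0,0,.023]) for y in(.025,-.025)],"grip top",proj(c,b-.113*e+[0,0,.068]))
```

```text
21.125 [ 0.498  -0.0344  0.1893] 0.05146716209893022 [ 0.5194  0.1351 -0.1992]
side [([330.8, 250.1], 0.62, array([ 0.5032, -0.0267,  0.096 ]))]
pred seated tongue end top [array([339.2912, 264.1652]), array([339.3065, 244.6362])] grip top [332.621 243.144]
wrist [([312.6, 203.0], 0.86, array([ 0.5022, -0.0339,  0.096 ]))]
pred seated tongue end top [array([271.2363, 211.5401]), array([351.5459, 211.7314])] grip top [310.8739 219.4806]
```

View pics/c5.png

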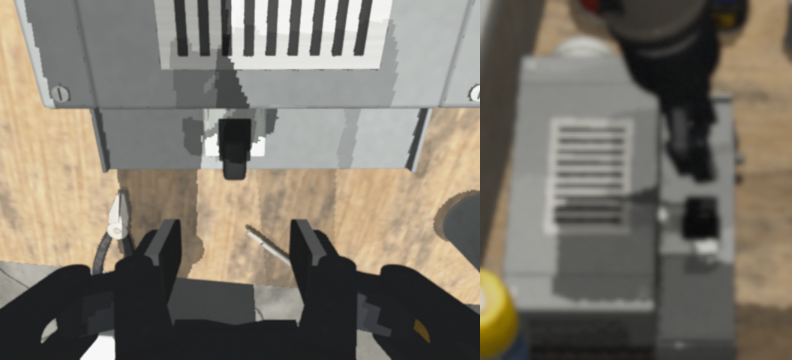

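Run:
```python
from h import *
p=r.grab_frame("wrist"); e=np.array([.993,.118,0]);m=np.array([-.118,.993,0])
cv2.imwrite("pics/c6.png",cv2.resize(p["pixels"][130:250,230:390],(800,600),interpolation=cv2.INTER_CUBIC)[:,:,::-1])
b=np.array([.5003,-.0333,.046])+.113*e
for pitch in(-5,0,5):
  C=R.from_matrix(np.c_[e,m,[0,0,1]])*R.from_euler('y',pitch,degrees=True); piv=np.array([-.035,0,0])
  f=lambda X:(proj(p,b+C.apply(np.array(X)-piv)+R.from_matrix(np.c_[e,m,[0,0,1]]).apply(piv))-[230,130])*5
  print(pitch,"tongue end",f([-.128,.025,.023]).round(),f([-.128,-.025,.023]).round(),"grip top rear",f([-.128,.008,.068]).round(),f([-.128,-.008,.068]).round())
```

```text
-5 tongue end [212. 387.] [605. 388.] grip top rear [333. 581.] [479. 581.]
0 tongue end [206. 401.] [611. 402.] grip top rear [329. 571.] [482. 572.]
5 tongue end [199. 409.] [617. 410.] grip top rear [325. 553.] [485. 553.]
```

View pics/c6.png

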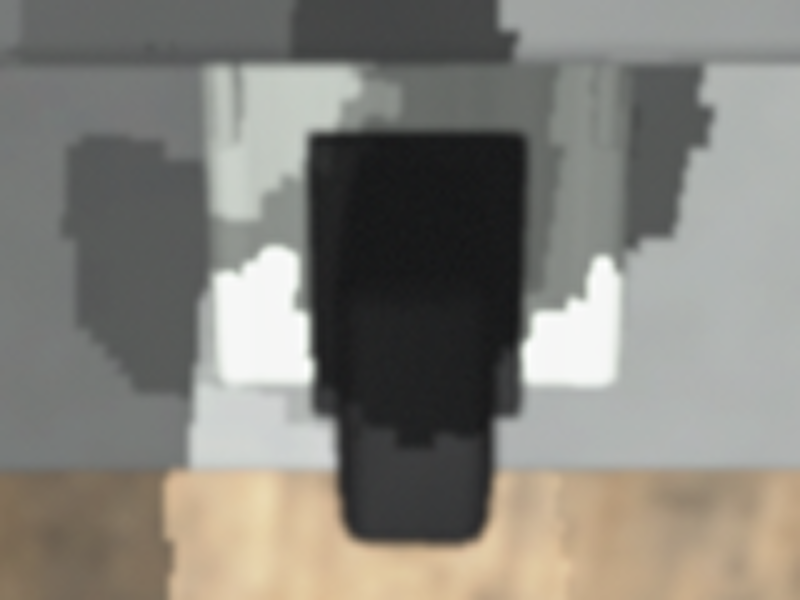

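Tongue end at px (214–620, 386): its width matches the level, seated prediction (405 px), and the grip stands upright. The cassette is flat and the gripper is clear.

```bash
python3 -c "
from h import *
print(r.hand_in())"
```

```text
the job is handed in; nothing more can be done
None
```

The cassette is back in the fume extractor: it dropped 14 mm into the seat about 20 mm left of the bay's centre, checked level, then let go. I kept the arm clear of the spray can and tin, and handed the job in at about 21 s.

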